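# Open the contact grill with the scraper and lay its blade flush on the sloping plate

## Task

The cold, greasy contact grill is to be scraped clean. Take the steel scraper by its handle, ease its blade into the narrow gap between the two grip tongues at the grill's front, lever the lid up with the blade (never with the gripper or arm) and swing it right back until it stays at its stop; then lay the blade flat on the smooth sloping lower plate, tilted so that its whole underside lies flush on the plate, edge towards the hinge. Finish still holding the scraper there, pressed flush with a steady push of about 10 N, ready for the first stroke: do not let go, and leave the mug, the timer and the beaker where they are.

Things in the scene. Friction and masses are not known exactly. Their poses are not given: they have to be found in the camera images.
- scraper: Loose steel scraper, 0.15 kg. Origin: centre of the underside of its flat blade, 92 mm long (x), 74 mm wide (y), 2.6 mm thick (1.8 at the edge). x points from handle to front edge, z out of the blade's upper face. Behind the blade a cranked neck rises to a black rubber handle parallel to it, 22 mm wide, 26 mm high, x = -69 to -181 mm, centre line 40 mm above the blade's underside.
- scraper_grip (a point): Point in the middle of the handle where it is best pinched from above across its 22 mm width, firmly (the lid's weight twists it): 88 mm behind the scraper's origin and 40 mm above the underside of the blade. Axes as the scraper's.
- scraper_edge (a point): Middle of the blade's front edge, on its underside, 46 mm ahead of the scraper's origin. Axes as the scraper's.
- plate: Smooth dark lower plate of the grill, 168 mm (x) by 186 mm (y). Origin: centre of its flat top face; x points up the slope to the rear (hinge), z is its normal. Rims 4 mm high along both sides and the rear; front open. The grill (200 mm deep, 210 wide, 115 high at the front when shut) is fixed to the worktop; its front faces the robot's left.
- grill_base (a joint): Tilt of the grill's base set by its screw-out rear feet, 0.10 to 0.26 rad: the plate rises by this angle from front to rear. Very stiff, it does not give under the work.
- lid_shell: Lid of the grill, 0.26 kg, 208 mm wide, 196 mm deep, 40 mm thick, with a black grip tongue 100 mm wide in the middle of its front. Origin: middle of the hinge axis; shut, its axes are parallel to the plate's and the lid stretches to -x from the hinge, tongue's front 244 mm from it; inner face 4 mm below the origin (tongue: 3 mm).
- grill_lid (a joint): Opening angle of the lid (rad) relative to the base: 0 shut, 2.1 fully back at the stop. Little friction; a light hinge spring carries about half of the lid's weight. It falls shut unless swung past upright (about 1.6 rad plus the tilt), beyond which it falls back to the stop by itself.
- lid_hinge (a point): Middle of the lid's hinge axis at the rear, 103 mm behind and 10 mm above the centre of the plate, along the plate's axes. The axis runs along the plate's y axis.
- gap_mouth (a point): Middle of the mouth of the gap between the two grip tongues at the front: 139 mm in front of the plate's centre, level with its face (+0.5 mm), along the plate's axes, which are also this point's. The gap is 13 mm high (6.5 mm below and above this point, upper side flared at the front), 100 mm wide and runs 36 mm deep, parallel to the plate, to the grill's body.
- mug: Bystander: green mug with a handle, 81 x 120 x 94 mm, standing on the worktop; origin under its middle.
- timer: Bystander: round cream wind-up egg timer, 62 mm across, 60 mm high; origin under its middle.
- beaker: Bystander: white beaker with black squiggles, 76 mm across, 61 mm high; origin under its middle.

How it is judged (in metres and radians):
On the way, in this order (a step that is already met when the one before it is completed fails the run):
1. the blade levers the lid up (value of joint grill_lid above 0.12 rad and contact force between scraper and lid_shell above 0.3 N), for 0.1 s.
2. the lid is right back at its stop (value of joint grill_lid above 2 rad), for 0.2 s.
At the end, for the whole second after the job is handed in: Lid past 2.0 rad; scraper still gripped, at rest, pressed on the plate with 3.5 to 25 N; underside within 0.045 rad of the plate and 3 mm of its face; blade wholly on the plate (edge 6 to 86 mm behind its centre, middle within 55 mm of its centre line), edge to the hinge within 0.35 rad (value of joint grill_lid above 2 rad and angle between the z axis of scraper and the z axis of plate, either way round below 0.045 rad and angle between the x axis of scraper and the x axis of plate, either way round below 0.35 rad and z of scraper in the frame of plate between -0.0025 and 0.003 m and x of scraper_edge in the frame of plate between 0.006 and 0.086 m and y of scraper in the frame of plate between -0.055 and 0.055 m and contact force between scraper and plate between 3.5 and 25 N and contact force between the fingers and scraper above 3 N and linear speed of scraper below 0.02 m/s); the arm keeps its last pose, push and grip.
It fails at once if the gripper or arm pushes the lid (contact force between any of the fingers, the arm and lid_shell above 1.5 N).
It fails at once if a bystander is disturbed (distance of any of mug, timer, beaker from where it was at the start of the episode above 0.02 m).
It also fails if it takes over 58 s, if anything falls off the work surface, if the arm or the gripper's body presses on something with over 40 N, if the wrist force passes 120 N, or if a joint passes its speed limit or range.

## Robot

A 7-joint arm with a two-finger parallel gripper is mounted at the origin on a cart in front of the work surface, level with it; the furniture and walls round the work are solid. World frame = base frame: x ahead of the robot, y to its left, z up, the work surface at z = 0. Lengths are in m, angles in degrees, forces in N, time in s.
With the tool pointing down it reaches from about 0.35 to 0.775 m from the base axis. Payload 3.1 kg.
Tool frame: the origin (TCP) lies on the centre line of the jaws, within the pads' length; the fingertips stand 17 mm ahead of it and the grasp point (between the pads) lies 2 mm behind it (robot.tip_reach is the distance from the TCP to the fingertips, in m); z points along the fingers, y is the line along which they close (so a half turn about z gives the same grasp; the last joint's range is limited). The gripper opens to 85 mm and grips with 20 to 120 N. Pads are 22 mm wide; open, the fingers measure 114 mm over their backs; the gripper's body (76 mm by 85 mm) begins 54 mm behind the grasp point. The pads swing forward as they close: fully open they stand 13 mm farther back than shut.
Start: joints at [68.543, 17.813, 0.802, 86.603, -0.252, 75.585, -1.558], TCP at [0.18, -0.52, 0.248] pointing down, gripper open.
Joint ranges: [-154.91, 154.91], [-16.99, 109.72], [-72.82, 74.43], [7.12, 147.25], [-82.49, 262.49], [11.32, 116.49], [-174.64, 174.64]. Speed limits (degrees/s): [159.86, 159.86, 180, 180, 180, 180, 180].

## Interface

Orientations are given as [roll, pitch, yaw] about the fixed x, y, z axes, in that order (R = Rz(yaw) Ry(pitch) Rx(roll)).
In Python, from station import robot, fingers, vision, workorder, recognise gives the robot as it stands. Calls block until the motion is done:
- robot.move_to(position, orientation): joint-space move of the TCP to a pose.
- robot.line_to(position, orientation=None, velocity=0.15, f_stop=None): straight line of the TCP; orientation=None keeps the orientation; velocity is the mean speed in m/s. With f_stop (N) it stops when the force on the tool has changed by that much, and returns True; else False.
- robot.move_j(angles): joint-space move.
- fingers.gripper_to(opening, force=None): opening from 0.0 (shut) to 1.0 (fully open); force is the grip in N (None keeps the last); returns when the fingers have stopped.
- robot.pause(seconds).
- robot.inverse_kinematics(position, orientation): joint angles nearest the present ones, or None.
- vision.grab_frame(name): name is "scene" or "side" or "wrist"; returns the picture (400x640x3 uint8, red, green, blue); there is no depth.
- vision.calibration(name): a dict with "mtx" (3x3 intrinsics, pixels), "k1" (the pictures are not rectified: a ray, as slopes to the right and down, at radius r is drawn at 1 + k1 r^2 times it, then the intrinsics apply), "extrinsics" (4x4, takes a point from world to camera coordinates); the wrist camera has in their place "T_tool_cam" (4x4, takes a point from camera to tool coordinates, whose origin is the TCP and whose axes are the flange's). Camera axes: x right, y up, looking along -z (the intrinsics and any distortion apply to the point x, -y, -z); pixel columns grow to the right and rows downward; lengths in m; the calibration is good to about 2 mm. A picture is of the moment at which its call begins: read the wrist's pose just before it. calibration takes no time and is no camera call.
A pose or a line that the arm cannot do raises robot.PlanningError and nothing moves.
- workorder.close_job(): hands the job in; it is judged then, once.
Trained networks look in the newest picture that a camera, given by its name, has taken for a name from the list of things; names that differ only in an ending like _2 or _b are one class to them, and where a whole thing is asked for, a point or a joint stands for the part that bears it (a point fixed in the world has none). Each returns a list of dicts, best first, with "p" (0 to 1); they miss things now and then, are a little off and sometimes report something else, mostly with a low value. They report only what shows in the picture. A call takes as long as a camera call.
- recognise(label, camera): "rect" ([centre column, centre row, width, height] in pixels, round what is visible of it).
Readings, each from a call of its own:
- robot.current_time_s(): time.
- robot.current_joint_positions(): joint angles.
- robot.current_dq(): joint speeds.
- robot.current_joint_torque(): joint torques, N m.
- robot.current_tool_pos(): TCP position.
- robot.current_eef_rot(): TCP orientation.
- robot.current_contact_force(): force on the tool from outside, world axes, zero at the start.
- robot.current_torque(): the same for the moment, N m.
- robot.current_finger_gap(): opening from 0.0 (shut) to 1.0 (fully open).
- robot.current_gripper_force(): force on a finger pad.
Only numpy, scipy, OpenCV 4.12 (cv2) and the standard library are available. Lean on these libraries where they do the work, as an engineer would, in place of code of your own. Each camera call takes 0.05 s, during which the arm holds its last target. There are 200 camera calls.

## Working session

There is one attempt and no reset: what is moved stays moved. The work goes in short steps, each a Python script; the robot and the scene stay as the last script left them, time stands still between calls to the robot, and variables do not carry over. Pictures are saved under pics/ and viewed, at most 10 in all, crops included, and the job is handed in when it is done.

```bash
ls; mkdir -p pics
python3 - <<'E'
from station import robot, fingers, vision, workorder, recognise
import cv2,numpy as np
ims=[]
for c in ["scene","side"]:
    im=vision.grab_frame(c); cv2.imwrite(f"pics/{c}0.png",im[:,:,::-1])
    cal=vision.calibration(c); print(c,np.round(cal["mtx"],1).tolist(),cal["k1"],np.round(cal["extrinsics"],3).tolist())
    for l in ["scraper","plate","lid_shell","mug","timer","beaker"]:
        print(l,[(np.round(d["rect"]).tolist(),round(d["p"],2)) for d in recognise(l,c)[:2]])
print(np.round(vision.calibration("wrist")["T_tool_cam"],3).tolist(),vision.calibration("wrist")["mtx"],vision.calibration("wrist")["k1"])
print(robot.current_time_s(),robot.current_tool_pos(),robot.current_eef_rot())
E
```

```text
pics
scene [[363.6, 0.0, 312.6], [0.0, 363.6, 202.9], [0.0, 0.0, 1.0]] -0.07722206201270321 [[0.984, -0.175, 0.005, -0.516], [0.143, 0.82, 0.555, -0.239], [-0.102, -0.545, 0.832, -0.931], [0.0, 0.0, 0.0, 1.0]]
scraper [([281.0, 186.0, 46.0, 70.0], 0.63), ([365.0, 250.0, 20.0, 29.0], 0.35)]
plate []
lid_shell [([306.0, 322.0, 114.0, 114.0], 0.77)]
mug [([274.0, 118.0, 30.0, 37.0], 0.69), ([306.0, 325.0, 114.0, 118.0], 0.45)]
timer [([364.0, 251.0, 22.0, 26.0], 0.6), ([287.0, 183.0, 44.0, 69.0], 0.16)]
beaker [([361.0, 217.0, 28.0, 34.0], 0.95), ([307.0, 323.0, 112.0, 114.0], 0.54)]
side [[381.5, 0.0, 320.1], [0.0, 381.5, 205.0], [0.0, 0.0, 1.0]] 0.003738370036811829 [[-0.32, -0.947, 0.01, 0.291], [0.817, -0.271, 0.509, -0.455], [-0.479, 0.171, 0.861, -0.852], [0.0, 0.0, 0.0, 1.0]]
scraper [([275.0, 255.0, 82.0, 52.0], 0.79)]
plate []
lid_shell [([436.0, 197.0, 112.0, 92.0], 0.66)]
mug [([172.0, 272.0, 55.0, 44.0], 0.58), ([279.0, 258.0, 80.0, 54.0], 0.51)]
timer [([344.0, 174.0, 20.0, 26.0], 0.6)]
beaker [([316.0, 175.0, 24.0, 32.0], 0.66)]
[[0.001, 0.951, 0.308, 0.078], [1.0, -0.001, 0.001, 0.0], [0.001, 0.308, -0.951, -0.125], [0.0, 0.0, 0.0, 1.0]] [[341.38059233   0.         322.90447551]
 [  0.         341.38059233 199.18481351]
 [  0.           0.           1.        ]] -0.035322424154052796
0.7 [ 0.17973115 -0.51985164  0.24836702] [1.79991955e+02 1.12521268e-03 1.90720767e+01]
```

Run:
```python
import cv2,numpy as np
a=cv2.imread("pics/scene0.png")[80:400,200:440];b=cv2.imread("pics/side0.png")[130:330,130:510]
a=cv2.resize(a,None,fx=1.87,fy=1.87,interpolation=3);cv2.imwrite("pics/a.png",cv2.resize(cv2.imread("pics/scene0.png")[80:400,200:440],None,fx=1.87,fy=1.87,interpolation=3))
cv2.imwrite("pics/b.png",cv2.resize(b,None,fx=2.1,fy=2.1,interpolation=3))
```

```text
(no output)
```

View pics/a.png

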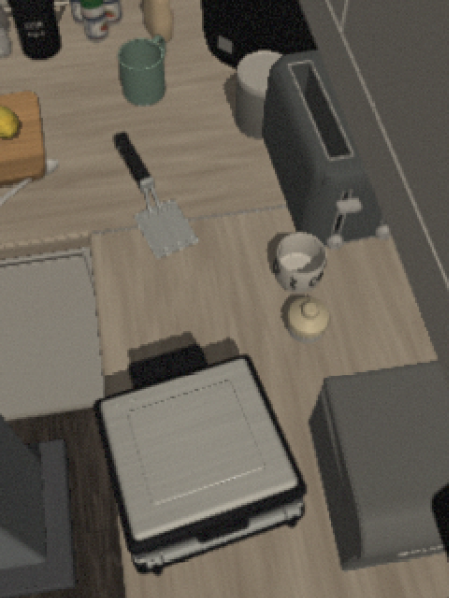

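View pics/b.png

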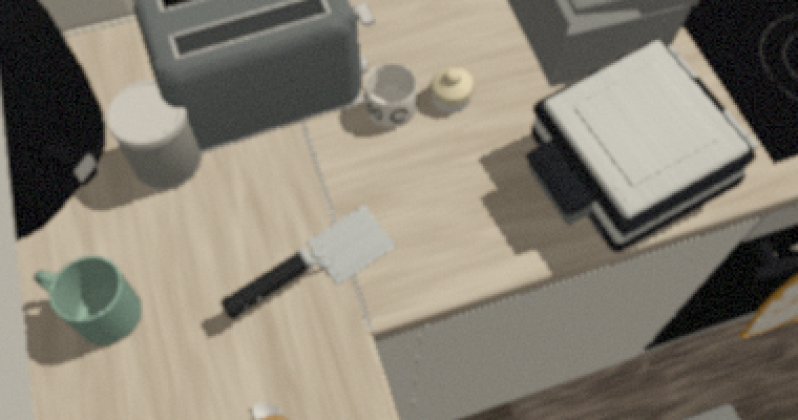

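Scene: scraper at about (281,186), handle end towards the upper left (265,155), blade towards the lower right. The grill is at (306,322), with its tongue facing up (about (289,275)). The mug, beaker and timer are clear of it.

```bash
cat > h.py <<'E'
from station import robot, fingers, vision, workorder, recognise
import cv2,numpy as np
from scipy.spatial.transform import Rotation as R
from scipy.optimize import least_squares
def Rm(o): return R.from_euler("xyz",o,degrees=True).as_matrix()
F=np.diag([1,-1,-1])
def cam(name,pose=None):
    """-> K,k1, Rcw,t (cv camera coords = Rcw@X+t)"""
    c=vision.calibration(name)
    if name=="wrist":
        T=np.eye(4);T[:3,:3]=Rm(pose[1]);T[:3,3]=pose[0];E=np.linalg.inv(T@np.array(c["T_tool_cam"]))
    else: E=np.array(c["extrinsics"])
    return np.array(c["mtx"]),c["k1"],F@E[:3,:3],F@E[:3,3]
def proj(C,X):
    K,k,Rc,t=C;p=np.atleast_2d(X)@Rc.T+t;s=p[:,:2]/p[:,2:];s=s*(1+k*(s**2).sum(1,keepdims=True))
    return s*[K[0,0],K[1,1]]+K[:2,2]
def ray(C,uv):
    K,k,Rc,t=C;d=cv2.undistortPoints(np.array([[uv]],float),K,np.array([k,0,0,0.]))[0,0]
    d=Rc.T@np.array([d[0],d[1],1]);return -Rc.T@t,d/np.linalg.norm(d)
def onplane(C,uv,z):
    o,d=ray(C,uv);return o+d*(z-o[2])/d[2]
def tri(obs):
    A=np.zeros((3,3));b=np.zeros(3)
    for C,uv in obs:
        o,d=ray(C,uv);P=np.eye(3)-np.outer(d,d);A+=P;b+=P@o
    X=np.linalg.solve(A,b);return X,[np.round(proj(C,X)[0]-uv,1).tolist() for C,uv in obs]
def snap(name,fn):
    p=(robot.current_tool_pos(),robot.current_eef_rot());im=vision.grab_frame(name)
    cv2.imwrite(f"pics/{fn}.png",im[:,:,::-1]);np.savez(f"pics/{fn}.npz",pos=p[0],rot=p[1]);return im
def load(fn):
    z=np.load(f"pics/{fn}.npz");return cam("wrist",(z["pos"],z["rot"]))
E
python3 - <<'E'
from h import *
S,D=cam("scene"),cam("side")
a=lambda u,v:np.array([200+u/1.87,80+v/1.87]); b=lambda u,v:np.array([130+u/2.1,130+v/2.1])
P=dict(handle_end=(a(121,138),b(232,303)),handle_front=(a(145,180),b(303,260)),bl_far=(a(198,240),b(393,242)),bl_other=(a(165,253),b(338,280)),
 bl_back=(a(180,203),b(363,210)),tongL=(a(132,368),b(578,215)),tongR=(a(203,347),b(530,158)),lidFL=(a(97,402),b(628,215)),lidFR=(a(252,355),b(547,100)),lidBR=(a(304,488),b(655,42)),lidBL=(a(135,545),b(752,150)),
 timer=(a(310,308),b(454,78)),beaker=(a(300,250),b(390,80)),mug=(a(142,50),b(90,270)))
for k,(p,q) in P.items():
    X,e=tri([(S,p),(D,q)]);print(k,np.round(X,3),e)
E
```

```text
handle_end [0.437 0.371 0.048] [[-0.1, 0.1], [-0.1, -0.1]]
handle_front [0.465 0.277 0.046] [[-0.2, 0.2], [-0.3, -0.3]]
bl_far [ 0.508  0.166 -0.008] [[-8.5, 6.5], [-7.1, -8.8]]
bl_other [ 0.486  0.233 -0.109] [[0.4, -0.4], [0.4, 0.5]]
bl_back [0.503 0.193 0.076] [[-2.9, 2.5], [-2.7, -3.2]]
tongL [ 0.406 -0.056  0.081] [[-2.1, 1.6], [-1.8, -1.6]]
tongR [ 0.503 -0.037  0.071] [[-1.4, 1.2], [-1.2, -1.2]]
lidFL [ 0.367 -0.102  0.114] [[0.6, -0.5], [0.5, 0.4]]
lidFR [ 0.558 -0.077  0.111] [[-2.0, 1.7], [-1.6, -1.6]]
lidBR [ 0.585 -0.248  0.125] [[-0.2, 0.2], [-0.2, -0.2]]
lidBL [ 0.393 -0.276  0.134] [[0.0, -0.0], [0.0, 0.0]]
timer [0.665 0.004 0.052] [[-0.8, 0.8], [-0.6, -0.8]]
beaker [0.674 0.093 0.068] [[0.3, -0.3], [0.2, 0.3]]
mug [0.496 0.508 0.115] [[0.5, -0.5], [0.7, 0.7]]
```

```bash
cat >> h.py <<'E'
def ori(az,nose):
    """tool orientation for scraper x heading az (deg), blade nose-up angle (deg); tool x = -scraper x, z = -scraper z"""
    s=R.from_euler("ZY",[az,-nose],degrees=True)   # scraper frame
    return (s*R.from_euler("y",180,degrees=True)).as_euler("xyz",degrees=True)
E
python3 - <<'E'
from h import *
print(ori(-73,0))
for p,o in [((.45,0.1,.32),ori(-81,0)),((.45,0.08,.28),ori(-81,45)),((.50,0.12,.24),ori(-81,50)),((.45,.31,.2),ori(-73,0)),((.45,.31,.045),ori(-73,0)),((.46,-.08,.1),ori(-81,10)),((.48,-.15,.36),ori(-81,10)),((.46,.08,.12),ori(-81,10))]:
    q=robot.inverse_kinematics(p,o);print(p,None if q is None else np.round(q))
robot.move_to((.45,0.1,.32),ori(-81,0)); print(robot.current_time_s())
robot.move_to((.45,0.08,.28),ori(-81,45));snap("wrist","g1");print([(np.round(d["rect"]),d["p"]) for d in recognise("lid_shell","wrist")])
robot.move_to((.50,0.12,.24),ori(-81,50));snap("wrist","g2")
robot.move_to((.46,.31,.2),ori(-73,0));snap("wrist","s1");print([(np.round(d["rect"]),d["p"]) for d in recognise("scraper","wrist")])
print(robot.current_time_s())
a=[cv2.imread(f"pics/{f}.png") for f in ("g1","g2")]
cv2.imwrite("pics/g.png",np.vstack([a[0][:300],a[1][:300]]))
E
```

```text
[180.   0. 107.]
(0.45, 0.1, 0.32) [ 34.  11. -57.  90.   9.  84. -15.]
(0.45, 0.08, 0.28) [-10.  22. -39.  96.  46. 100. -48.]
(0.5, 0.12, 0.24) [ -8.  40. -53.  88.  60. 112. -57.]
(0.45, 0.31, 0.2) [  2.  29. -55.  90.  24.  74. -40.]
(0.45, 0.31, 0.045) [ -6.  36. -43. 100.  29.  55. -43.]
(0.46, -0.08, 0.1) [ 32.  19. -37. 113.  27.  54. -12.]
(0.48, -0.15, 0.36) [ 37.  10. -33.  84.  15.  86.  13.]
(0.46, 0.08, 0.12) [ 30.  31. -66. 108.  40.  69. -42.]
3.1167
[(array([311., 177., 188., 138.]), 0.76)]
[(array([321., 194.,  71., 213.]), 0.86)]
5.2833
```

View pics/g.png

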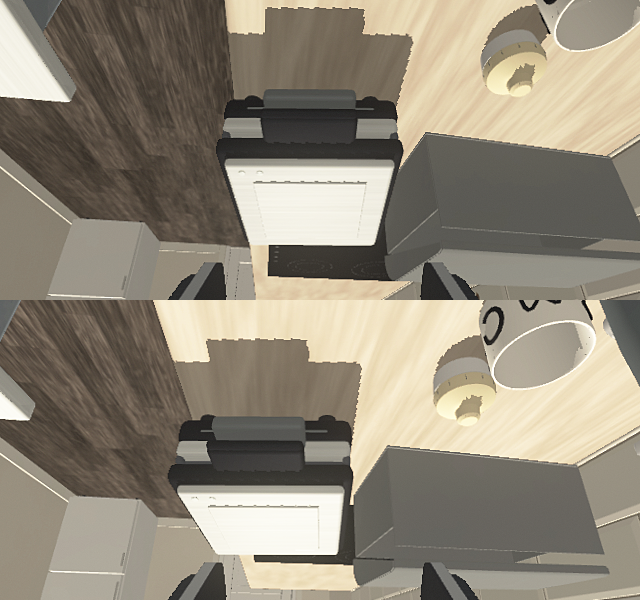

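View pics/s1.png

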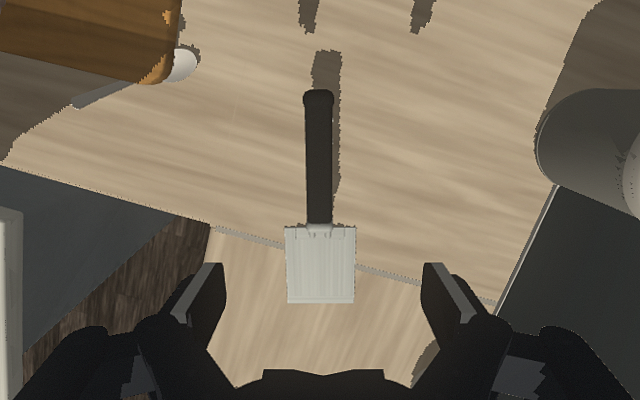

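g1 (top half): the black upper tongue is at about (310,125) with the grey lower tongue above it at (310,98). g2 shows the same at (258,455) and (258,430). s1: scraper centred, handle from (318,92) to (318,225), blade from (285,228) to (355,303). Now I'll zoom on the gap.

Run:
```python
import cv2,numpy as np
a=cv2.imread("pics/g1.png")[82:162,210:410];b=cv2.imread("pics/g2.png")[108:188,165:365]
f=lambda m:cv2.resize(np.clip(255*(m/255.)**.55,0,255).astype(np.uint8),None,fx=3.7,fy=3.7,interpolation=2)
cv2.imwrite("pics/gz.png",np.vstack([f(a),f(b)]))
```

```text
(no output)
```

View pics/gz.png

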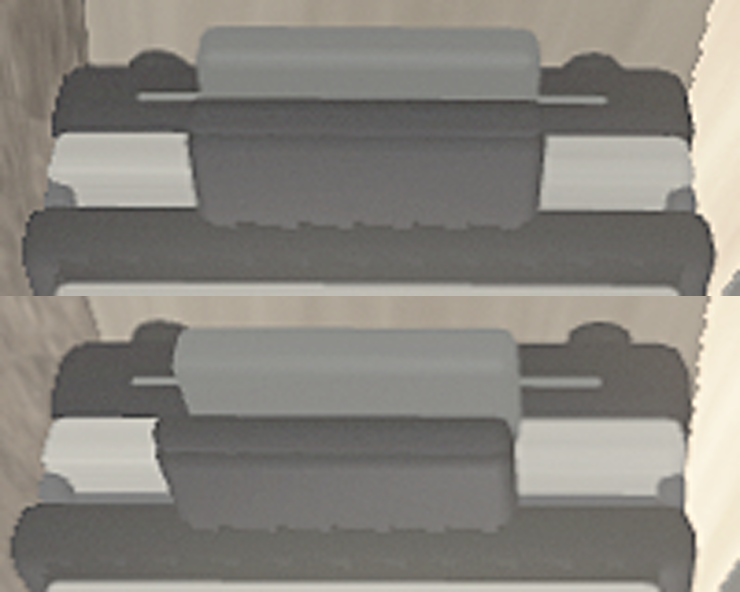

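```bash
cat > lid.py <<'E'
from h import *
def quad(fn,seed,thr):
    im=cv2.imread(f"pics/{fn}.png");g=cv2.cvtColor(im,cv2.COLOR_BGR2GRAY);hsv=cv2.cvtColor(im,cv2.COLOR_BGR2HSV)
    m=((g>thr)&(hsv[...,1]<45)).astype(np.uint8)
    m=cv2.morphologyEx(m,cv2.MORPH_OPEN,np.ones((3,3)));
    n,l=cv2.connectedComponents(m);k=l[seed[1],seed[0]];assert k>0,(fn,g[seed[1],seed[0]])
    c=max(cv2.findContours((l==k).astype(np.uint8),cv2.RETR_EXTERNAL,cv2.CHAIN_APPROX_NONE)[0],key=cv2.contourArea)
    c=cv2.convexHull(c)
    e=.005*cv2.arcLength(c,True)
    m2=cv2.drawContours(np.zeros_like(m),[c],-1,1,-1);c=cv2.findContours(m2,0,cv2.CHAIN_APPROX_NONE)[0][0]
    q=c
    for f in np.arange(.01,.2,.005):
        q=cv2.approxPolyDP(c,f*cv2.arcLength(c,True),True)
        if len(q)<=4:break
    q=q[:,0].astype(float);P=c[:,0].astype(float);L=[]
    for i in range(4):
        a,b=q[i],q[(i+1)%4];d=(b-a)/np.linalg.norm(b-a);t=(P-a)@d/np.linalg.norm(b-a);r=np.abs((P-a)@[-d[1],d[0]])
        s=P[(t>.2)&(t<.8)&(r<5)];v=cv2.fitLine(s.astype(np.float32),cv2.DIST_HUBER,0,.01,.01)[:,0];nn=np.array([-v[1],v[0]]);L.append((nn,nn@v[2:]))
    return np.array([np.linalg.solve([L[i-1][0],L[i][0]],[L[i-1][1],L[i][1]]) for i in range(4)]),cv2.contourArea(c)
if __name__=="__main__":
    V={"scene0":(cam("scene"),(306,310),140),"side0":(cam("side"),(436,190),140),"g1":(load("g1"),(310,210),180),"g2":(load("g2"),(262,220),180)}
    ref=np.array([[.367,-.102,.114],[.558,-.077,.112],[.585,-.248,.13],[.393,-.276,.134]]);O=[]
    for f,(C,s,t) in V.items():
        q,A=quad(f,s,t);p=proj(C,ref);j=[int(np.argmin(((q-x)**2).sum(1))) for x in p];print(f,A,np.round(q[j],1).tolist(),j);O.append((C,q[j]))
    for i in range(4):
        for sel in ([0,1,2,3],[2,3],[0,1]): print(i,sel,*[np.round(x,4).tolist() for x in tri([(O[k][0],O[k][1][i]) for k in sel])])
E
python3 lid.py
```

```text
Traceback (most recent call last):
  File "lid.py", line 24, in <module>
    q,A=quad(f,s,t);p=proj(C,ref);j=[int(np.argmin(((q-x)**2).sum(1))) for x in p];print(f,A,np.round(q[j],1).tolist(),j);O.append((C,q[j]))
        ~~~~^^^^^^^
  File "lid.py", line 6, in quad
    n,l=cv2.connectedComponents(m);k=l[seed[1],seed[0]];assert k>0,(fn,g[seed[1],seed[0]])
                                                               ^^^
AssertionError: ('scene0', np.uint8(138))
```

```bash
sed -i 's/(306,310),140/(306,310),112/; s/(436,190),140/(436,190),125/' lid.py; python3 lid.py; python3 -c "
import cv2;print([cv2.imread('pics/'+f)[v,u].tolist() for f,u,v in [('scene0.png',306,310),('scene0.png',290,330),('side0.png',436,190),('side0.png',450,180)]])"
```

```text
scene0 6425.0 [[253.60000610351562, 295.1000061035156], [329.8999938964844, 271.20001220703125], [359.20001220703125, 339.29998779296875], [272.0, 369.29998779296875]] [1, 0, 3, 2]
side0 4738.5 [[428.20001220703125, 233.5], [387.8999938964844, 177.6999969482422], [446.6000061035156, 145.6999969482422], [492.3999938964844, 198.6999969482422]] [2, 1, 0, 3]
g1 11429.5 [[225.0, 166.0], [393.29998779296875, 166.0], [373.1000061035156, 245.0], [250.0, 245.0]] [0, 3, 2, 1]
g2 8792.5 [[177.0, 193.0], [343.1000061035156, 193.0], [337.1000061035156, 253.5], [217.3000030517578, 255.8000030517578]] [0, 3, 2, 1]
0 [0, 1, 2, 3] [0.3693, -0.1021, 0.1116] [[-0.0, -0.4], [0.6, -1.0], [-0.7, -1.2], [-0.7, -0.9]]
0 [2, 3] [0.3699, -0.1034, 0.1121] [[-0.1, -0.1], [0.1, 0.1]]
0 [0, 1] [0.3689, -0.1014, 0.1073] [[0.0, -0.0], [0.0, 0.0]]
1 [0, 1, 2, 3] [0.5516, -0.0743, 0.1119] [[-0.0, -0.6], [1.0, 0.3], [1.3, -0.4], [0.3, -0.3]]
1 [2, 3] [0.5517, -0.0776, 0.1106] [[0.3, 0.2], [-0.2, -0.2]]
1 [0, 1] [0.5531, -0.0739, 0.1094] [[0.5, -0.5], [0.4, 0.4]]
2 [0, 1, 2, 3] [0.578, -0.2495, 0.1417] [[1.0, 1.5], [-1.5, 2.1], [0.7, 1.4], [-0.1, 2.0]]
2 [2, 3] [0.5797, -0.2573, 0.1367] [[0.0, 0.0], [-0.0, -0.0]]
2 [0, 1] [0.5749, -0.2485, 0.1542] [[0.1, -0.1], [0.1, 0.1]]
3 [0, 1, 2, 3] [0.3935, -0.277, 0.1434] [[0.2, 2.1], [-2.4, 0.5], [-0.4, 2.0], [-0.8, 0.3]]
3 [2, 3] [0.3954, -0.2665, 0.1446] [[0.5, 0.4], [-0.5, -0.4]]
3 [0, 1] [0.3917, -0.2759, 0.1524] [[-1.2, 1.0], [-1.0, -0.7]]
[[127, 137, 143], [127, 139, 142], [189, 201, 201], [186, 198, 200]]
```

Run:
```python
from h import *
A,B=load("g1"),load("g2")
a=lambda u,v:(210+u/3.7,82+v/3.7); b=lambda u,v:(165+u/3.7,108+(v-296)/3.7)
az=np.radians(-81.6);t=.17;ex=np.array([np.cos(az)*np.cos(t),np.sin(az)*np.cos(t),np.sin(t)]);ey=np.array([-np.sin(az),np.cos(az),0]);ez=np.cross(ex,ey)
fm=np.array([.4605,-.0882,.1118])  # panel front mid
for n,p,q in [("up low L",(190,100),(160,418)),("up low R",(540,100),(512,418)),("up top L",(188,135),(157,455)),("up top R",(545,135),(515,455)),
 ("low ridge L",(198,62),(175,372)),("low ridge R",(540,62),(518,372)),("low bot L",(203,30),(180,332)),("low bot R",(535,30),(515,332)),("junc L",(200,222),(175,527)),("junc R",(540,225),(512,527))]:
    X,e=tri([(A,a(*p)),(B,b(*q))]);d=X-fm;print(n,np.round(X,4),e,np.round([d@ex,d@ey,d@ez],4))
```

```text
up low L [ 0.4062 -0.0509  0.0737] [[0.3, 0.3], [-0.3, -0.3]] [-0.0507 -0.0482 -0.0299]
up low R [ 0.5022 -0.0381  0.0722] [[0.7, 0.6], [-0.7, -0.6]] [-0.0496  0.0486 -0.0317]
up top L [ 0.4066 -0.0528  0.0844] [[0.3, 0.2], [-0.3, -0.2]] [-0.047  -0.0482 -0.0197]
up top R [ 0.5035 -0.0399  0.0828] [[0.7, 0.6], [-0.7, -0.6]] [-0.0458  0.0496 -0.0216]
low ridge L [ 0.407  -0.0561  0.055 ] [[0.5, 0.4], [-0.5, -0.4]] [-0.0486 -0.0482 -0.0493]
low ridge R [ 0.5039 -0.0416  0.0546] [[0.7, 0.6], [-0.7, -0.6]] [-0.0489  0.0497 -0.0497]
low bot L [ 0.4069 -0.0576  0.0406] [[0.1, 0.1], [-0.1, -0.1]] [-0.0496 -0.0486 -0.0637]
low bot R [ 0.5032 -0.0438  0.0398] [[0.4, 0.3], [-0.4, -0.3]] [-0.0494  0.0488 -0.0646]
junc L [ 0.4101 -0.0764  0.095 ] [[-0.4, -0.4], [0.4, 0.3]] [-0.0216 -0.0482 -0.0133]
junc R [ 0.5066 -0.0647  0.0934] [[-0.4, -0.4], [0.4, 0.4]] [-0.0194  0.049  -0.0153]
```

Run:
```python
from h import *
C=load("s1");S,D=cam("scene"),cam("side")
P=[onplane(C,p,.0026) for p in [(285.5,303),(354.5,303),(285,228),(355.5,228)]];
f=(P[0]+P[1])/2;b=(P[2]+P[3])/2;d=f-b;print("front",f,"back",b,np.linalg.norm(d),np.degrees(np.arctan2(d[1],d[0])),np.linalg.norm(P[0]-P[1]))
h=[onplane(C,p,.050) for p in [(318,95),(319,222)]];d=h[1]-h[0];print(h,np.linalg.norm(d),np.degrees(np.arctan2(d[1],d[0])))
# second viewpoint, move nearer & lower
robot.move_to((.455,.30,.13),ori(-73,0));snap("wrist","s2");print([(np.round(x["rect"]),x["p"]) for x in recognise("scraper","wrist")],robot.current_time_s())
```

```text
front [0.49934038 0.16597229 0.0026    ] back [0.47359382 0.25223367 0.0026    ] 0.0900217295812721 -73.38113217298759 0.07646022640797918
[array([0.43428527, 0.37747091, 0.05      ]), array([0.46543406, 0.27660056, 0.05      ])] 0.10557023356738494 -72.83929500203615
[(array([330., 212.,  87., 268.]), 0.8)] 5.7667
```

View pics/s2.png

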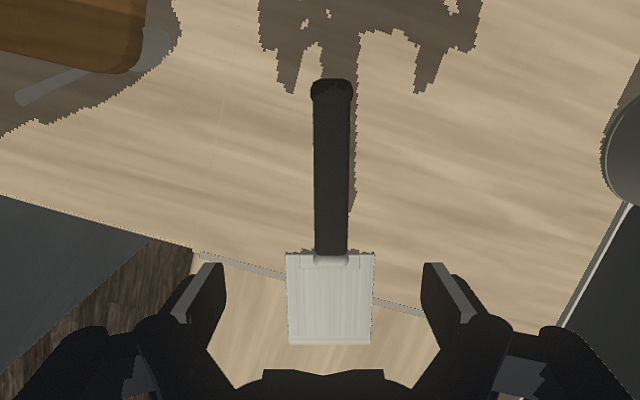

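s2: blade corners are (288,344), (371,344), (286,253) and (375,253), and the handle top runs from (331,82) to (330,254). I'll triangulate these with s1, then grasp.

Run:
```python
from h import *
A,B=load("s1"),load("s2")
W=[]
for p,q in [((285.5,303),(288,344)),((354.5,303),(371.5,344)),((285,228),(286,253.5)),((355.5,228),(375,253.5)),((318,92),(331,81)),((319,223),(331,255))]:
    X,e=tri([(A,p),(B,q)]);W.append(X);print(np.round(X,4),e)
P=[onplane(B,p,.0026) for p in [(288,344),(371.5,344),(286,253.5),(375,253.5)]];f=(P[0]+P[1])/2;b=(P[2]+P[3])/2;d=f-b
print(f,b,np.linalg.norm(d),np.degrees(np.arctan2(d[1],d[0])))
f=(f+[.49934,.16597,.0026])/2
u=np.array([np.cos(np.radians(-73)),np.sin(np.radians(-73))]);g=f[:2]-.134*u;print("grip",g)
hz=(W[4][2]+W[5][2])/2
if .04<hz<.062:
    robot.line_to((*g,.09),ori(-73,0));robot.line_to((*g,.038),velocity=.08,f_stop=8)
    print(robot.current_tool_pos());fingers.gripper_to(0,110);print(robot.current_finger_gap(),robot.current_gripper_force(),robot.current_contact_force())
    robot.line_to((*g,.15));print(robot.current_contact_force(),robot.current_torque());snap("wrist","s3");print(robot.current_time_s())
```

```text
[0.4635 0.1549 0.0022] [[0.7, -0.1], [-0.8, 0.1]]
[0.5365 0.1767 0.0017] [[0.3, -0.1], [-0.4, 0.2]]
[ 0.4392  0.2351 -0.0126] [[0.0, -0.0], [-0.0, 0.0]]
[ 0.51    0.2609 -0.004 ] [[0.6, -0.4], [-0.7, 0.5]]
[0.4334 0.3798 0.0527] [[-0.3, -0.3], [0.3, 0.4]]
[0.4655 0.277  0.0531] [[0.1, -0.0], [-0.2, 0.1]]
[0.50023614 0.1666276  0.0026    ] [0.47353163 0.25371487 0.0026    ] 0.0910896439182599 -72.95232531544242
grip [0.46061026 0.29444364]
[0.46069761 0.29480294 0.03816981]
0.24075191226590606 107.35014796257019 [0.50072324 0.37843161 2.78585024]
[ 0.95429723  0.71558691 -1.77998741] [ 0.07788397 -0.02000453  0.04130401]
8.55
```

View pics/s3.png

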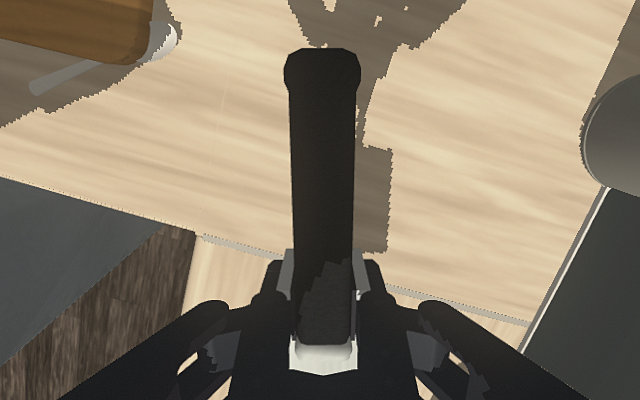

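```bash
cat >> h.py <<'E'
AZ=-81.8;T=np.degrees(.17);GAP=np.array([.4547,-.048,.0625]);OFF=np.array([-.134,0,.0382])
def fr(az,nose): return R.from_euler("ZY",[az,-nose],degrees=True).as_matrix()
def tcp(E,nose,az=AZ): return E+fr(az,nose)@OFF
def pl(x,y=0,z=0): return GAP+fr(AZ,T)@np.array([x+.139,y,z-.0005])   # plate coords -> world
def edge():
    M=Rm(robot.current_eef_rot())@R.from_euler("y",180,degrees=True).as_matrix();return robot.current_tool_pos()-M@OFF
E
python3 - <<'E'
from h import *
E=pl(-.139-.035,0,-.0008)
robot.move_to(tcp(E,T)+[0,.04,.05],ori(AZ,T));robot.line_to(tcp(E,T),ori(AZ,T))
robot.line_to(tcp(pl(-.139-.012,0,-.0008),T),velocity=.1,f_stop=6)
print(robot.current_tool_pos(),edge(),robot.current_contact_force(),robot.current_time_s())
out=[]
for c in("side","scene"):
    im=vision.grab_frame(c)[:,:,::-1];C=cam(c)
    e=edge();M=fr(AZ,T)
    p=proj(C,[e+M@[0,s,0] for s in(-.037,.037)]+[pl(-.139,s) for s in(-.05,.05)])
    c0=p.mean(0).astype(int);x0,y0=c0-[50,37];z=cv2.resize(im[y0:y0+75,x0:x0+100],None,fx=4,fy=4,interpolation=2)
    w=z.copy()
    for (u,v),k in zip(p,[(0,0,255)]*2+[(0,255,0)]*2): cv2.circle(w,(int((u-x0+.5)*4),int((v-y0+.5)*4)),3,k,1)
    out.append(np.hstack([z,w]))
cv2.imwrite("pics/ins.png",np.vstack(out))
E
```

```text
[0.43387144 0.10136173 0.07481731] [ 0.45358675 -0.03574329  0.05969248] [-0.32411363  0.3292024  -0.66899125] 10.1167
```

View pics/ins.png

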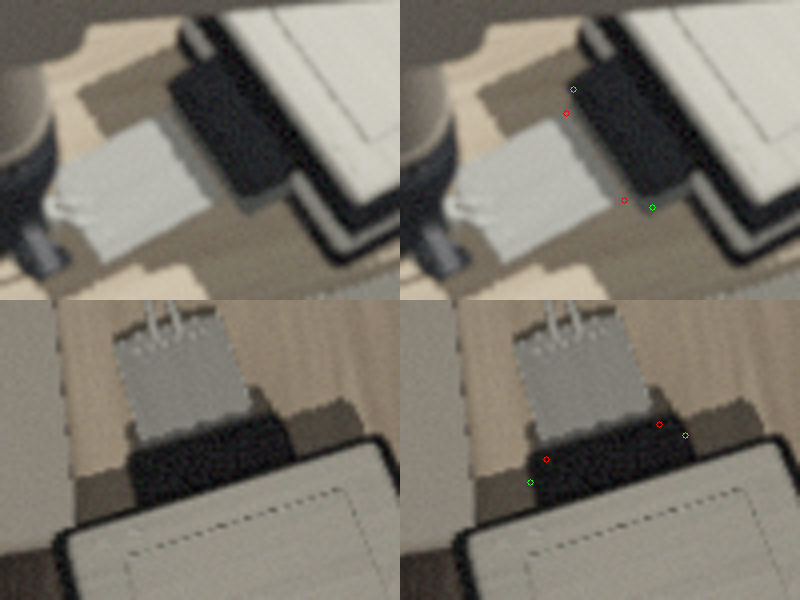

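The picture shows the blade edge short of my prediction. In the side view its corners are at (155,118) and (212,205) in the crop, and in the scene view at (145,440) and (250,410). I'll triangulate the real blade.

Run:
```python
from h import *
e=edge();M=fr(AZ,T);S,D=cam("scene"),cam("side")
def org(C):
    p=proj(C,[e+M@[0,s,0] for s in(-.037,.037)]+[pl(-.139,s) for s in(-.05,.05)]);return p.mean(0).astype(int)-[50,37]
f=lambda C,u,v:org(C)+np.array([u,v])/4-.5
for n,p,q,l in [("fR",(155,117),(251,409),(0,.037,0)),("fL",(213,206),(142,441),(0,-.037,0)),("bR",(52,182),(218,310),(-.092,.037,0)),("bL",(105,264),(113,341),(-.092,-.037,0))]:
    X,r=tri([(D,f(D,*p)),(S,f(S,q[0],q[1]-300))]);print(n,np.round(X,4),r,"in expected scraper-edge frame",np.round(M.T@(X-e)-l,4))
X,r=tri([(D,f(D,170,85)),(S,f(S,283,417-0-300))]);print(X,r)
```

```text
fR [ 0.4865 -0.0202  0.0646] [[0.2, 0.2], [0.2, -0.2]] in expected scraper-edge frame [-0.0092 -0.002   0.0068]
fL [ 0.4148 -0.03    0.0628] [[-0.2, -0.2], [-0.3, 0.2]] in expected scraper-edge frame [-0.0099 -0.0004  0.0051]
bR [0.4737 0.0607 0.0471] [[-0.7, -0.8], [-0.8, 0.7]] in expected scraper-edge frame [-0.0008 -0.0032  0.0035]
bL [0.4037 0.0494 0.0498] [[-0.2, -0.2], [-0.3, 0.2]] in expected scraper-edge frame [ 0.0008 -0.0001  0.0059]
[ 0.50301928 -0.03498939  0.07552938] [[-0.3, -0.3], [-0.4, 0.3]]
```

Run:
```python
from h import *
for d in (0.003,.015,.03):
    s=robot.line_to(tcp(pl(-.139+d,0,-.0012),T),velocity=.05,f_stop=5)
    M=fr(AZ,T);print(d,s,np.round(M.T@(edge()-GAP),4),np.round(robot.current_contact_force(),2),np.round(robot.current_torque(),2))
    if s:break
print(robot.current_time_s())
```

```text
0.003 False [ 0.0034 -0.0002 -0.0018] [-0.81  1.   -2.25] [ 0.3   0.06 -0.03]
0.015 False [ 0.0155 -0.0002 -0.0018] [-0.21  0.3  -1.31] [ 0.34  0.06 -0.03]
0.03 False [ 0.0304 -0.0002 -0.0018] [-0.67 -0.6  -1.83] [0.38 0.05 0.02]
11.5083
```

```bash
cat >> h.py <<'E'
def arc(th,r=.212,z0=-.0105):
    a=np.radians(th);x,z=-r,z0
    return pl(.103+x*np.cos(a)+z*np.sin(a),0,.010-x*np.sin(a)+z*np.cos(a))
E
python3 - <<'E'
from h import *
for th in range(4,116,6):
    n=T+15*min(th,90)/90;p=tcp(arc(th),n);q=robot.inverse_kinematics(p,ori(AZ,n))
    if q is None: print(th,"no IK",p)
f0=robot.current_contact_force()
for th in (1,2,3,5,8,12,14):
    n=T+15*th/90;robot.line_to(tcp(arc(th),n),ori(AZ,n),velocity=.06)
    print(th,np.round(robot.current_contact_force()-f0,2),np.round(robot.current_torque(),2))
im=vision.grab_frame("side")[:,:,::-1];im2=vision.grab_frame("scene")[:,:,::-1]
f=lambda m:cv2.resize(m,None,fx=2.5,fy=2.5,interpolation=2)
cv2.imwrite("pics/lift.png",np.hstack([f(im[120:290,310:460]),f(im2[220:390,235:385])]));print(robot.current_time_s())
E
```

```text
1 [0.88 1.08 0.79] [ 0.29  0.04 -0.03]
2 [ 0.93  0.26 -0.35] [ 0.5 -0.  -0. ]
3 [ 0.17  1.07 -0.41] [0.46 0.01 0.04]
5 [ 0.5   1.14 -0.53] [ 0.48  0.03 -0.06]
8 [1.5  0.53 0.4 ] [0.52 0.03 0.07]
12 [ 1.6   0.44 -0.36] [0.5  0.04 0.02]
14 [ 0.83 -0.61 -0.81] [0.48 0.01 0.01]
13.5583
```

View pics/lift.png

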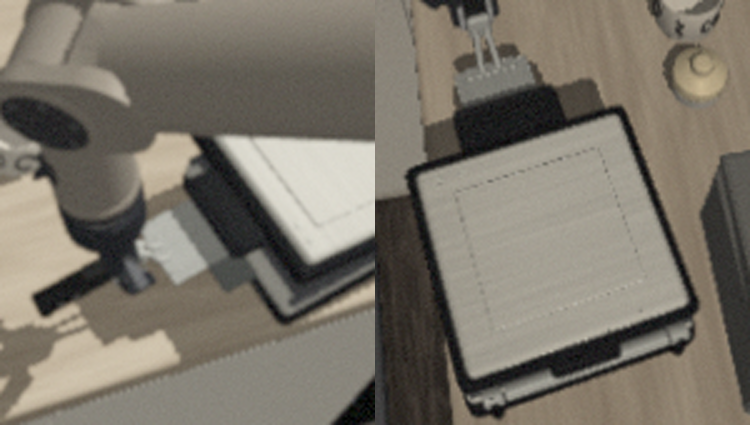

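The lid is rising on the blade: the lower tongue shows at (235,270) in the left half. Continuing the swing.

Run:
```python
from h import *
for th in list(range(20,92,6))+[95,100,104,108,112]:
    n=T+15*min(th,90)/90;robot.line_to(tcp(arc(th),n),ori(AZ,n),velocity=.12)
    if th%18==2 or th>90: print(th,np.round(robot.current_contact_force(),2),np.round(robot.current_torque(),2))
robot.pause(.5)
print(np.round(robot.current_contact_force(),2),np.round(robot.current_torque(),2))
im=vision.grab_frame("side")[:,:,::-1];im2=vision.grab_frame("scene")[:,:,::-1]
f=lambda m:cv2.resize(m,None,fx=2,fy=2,interpolation=2)
cv2.imwrite("pics/up.png",np.hstack([f(im[80:290,310:510]),f(im2[190:400,235:435])]));print(robot.current_time_s())
print([(d["rect"],d["p"]) for d in recognise("plate","scene")])
```

```text
20 [-0.6   0.01 -2.56] [0.59 0.08 0.08]
38 [ 0.2  -0.4  -1.82] [0.65 0.09 0.05]
56 [ 0.91 -0.36 -1.97] [ 0.67 -0.01  0.  ]
74 [-0.47  1.13 -1.15] [0.64 0.15 0.  ]
95 [ 0.18  0.   -1.85] [ 0.65  0.06 -0.  ]
100 [-0.29 -0.19 -1.49] [0.7  0.12 0.02]
104 [-0.2   0.04 -1.08] [ 0.69  0.13 -0.  ]
108 [-0.56  0.68 -1.53] [ 0.66  0.14 -0.  ]
112 [-0.13  0.12 -1.67] [ 0.66  0.08 -0.04]
[ 0.07 -0.32 -0.89] [0.66 0.06 0.05]
19.5833
[([307.6, 326.0, 99.5, 90.6], 0.98)]
```

View pics/up.png

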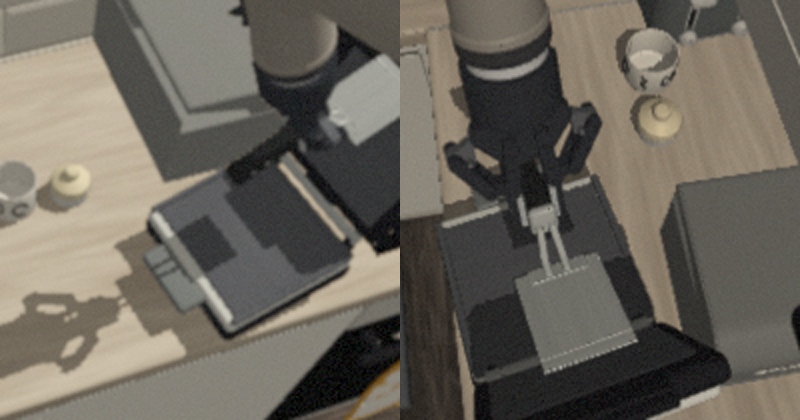

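The lid rests back at its stop, the plate is clear, and the blade is above it. Next I retract, then touch the plate at a few points to measure its tilt and the blade's angle in the grip.

```bash
cat > touch.py <<'E'
from h import *
e0=edge()
n=T+15;robot.line_to(tcp(pl(.02,0,.2),n),ori(AZ,n))
rec=[]
def touch(x,dn):
    n=T+dn;z=.03 if dn<0 else .03
    robot.line_to(tcp(pl(x,0,z),n),ori(AZ,n),velocity=.2);robot.pause(.2)
    robot.line_to(tcp(pl(x,0,.014),n),velocity=.1)
    s=robot.line_to(tcp(pl(x,0,-.02),n),velocity=.02,f_stop=3)
    p=robot.current_tool_pos();rec.append((dn,*p));print(x,dn,s,np.round(p,4),np.round(robot.current_contact_force(),1),robot.current_time_s())
    robot.line_to(p+[0,0,.02],velocity=.2)
touch(-.03,-8);touch(.065,-8);touch(.04,7)
np.save("rec.npy",rec)
def pts(dn,p,de):
    S=fr(AZ,T+dn+de);e=np.array(p)-S@OFF
    # lever about TCP
    return e,e+S@[-.092,0,0]
h=np.array([np.cos(np.radians(AZ)),np.sin(np.radians(AZ)),0])
def res(v):
    c,t,de=v;o=[]
    for dn,*p in rec:
        e,b=pts(dn,p,de);o.append(min(q[2]-c-np.tan(t)*((q-pl(0))@h) for q in(e,b)))
    return np.array(o)*1e3
s=least_squares(res,[pl(0)[2],.17,0]);print("plate z",s.x[0],"tilt",s.x[1],"nose offset deg",s.x[2],s.cost,"prior z",pl(0)[2])
E
python3 touch.py
```

```text
-0.03 -8 True [ 0.4506 -0.0204  0.1144] [-0.4  1.7  3.3] 22.9333
0.065 -8 True [ 0.464  -0.1129  0.1317] [-0.6 -0.2  4.2] 25.1417
0.04 7 True [ 0.46   -0.0827  0.1017] [-0.9  1.   3.4] 26.8833
plate z 0.08705815144086937 tilt 0.18351485227044115 nose offset deg 0.5559722208691255 1.504632769052528e-29 prior z 0.08552355413685767
```

```bash
cat > press.py <<'E'
from h import *
n=np.degrees(.1835)-.56-.4
X=pl(.043);X[2]=.08706+np.tan(.1835)*.043
nz=fr(AZ,np.degrees(.1835))[:,2]
def avg(k=8):
    F=[];M=[]
    for _ in range(k): F.append(robot.current_contact_force());M.append(robot.current_torque());robot.pause(.03)
    return np.mean(F,0),np.mean(M,0)
robot.line_to(tcp(X+.02*nz,n),ori(AZ,n),velocity=.1);robot.line_to(tcp(X+.006*nz,n),velocity=.1);robot.pause(.3)
F0,M0=avg();print("base",np.round(F0,2),np.round(M0,2))
d=.003
while d>-.012:
    robot.line_to(tcp(X+d*nz,n),velocity=.01 if d<.0029 else .05);robot.pause(.1)
    F,M=avg(5);fn=(F-F0)@nz;print(round(d,4),round(fn,2),np.round(M-M0,2),np.round((robot.current_tool_pos()-tcp(X+d*nz,n))*1e3,2),np.round(robot.current_eef_rot()-ori(AZ,n),2))
    if fn>9:break
    d-=.001 if fn<1.5 else .0004
print(robot.current_time_s())
E
python3 press.py
```

```text
base [-0.18 -0.16 -1.81] [0.3  0.05 0.  ]
0.003 0.41 [-0.01 -0.    0.  ] [0.03 0.01 0.02] [-0. -0. -0.]
0.002 -0.13 [-0.04 -0.   -0.01] [ 0.02 -0.    0.03] [-0.  0. -0.]
0.001 0.26 [-0.02  0.    0.  ] [ 0.01 -0.    0.01] [-0.  0. -0.]
0.0 0.39 [-0.   -0.02 -0.01] [0.02 0.   0.02] [-0.  0. -0.]
-0.001 2.54 [-0.18 -0.01 -0.03] [0.2  0.12 0.18] [-0.03  0.    0.01]
-0.0014 4.68 [-0.24  0.01 -0.07] [0.18 0.23 0.15] [-0.03 -0.    0.01]
-0.0018 6.99 [-0.2   0.03 -0.1 ] [0.15 0.35 0.13] [-0.02 -0.02  0.02]
-0.0022 8.44 [-0.23  0.08 -0.13] [0.16 0.45 0.27] [-0.02 -0.01  0.02]
-0.0026 9.55 [-0.32  0.14 -0.13] [0.15 0.54 0.41] [-0.02  0.    0.03]
32.9333
```

```bash
cat > rot.py <<'E'
import sys
from press_h import *
E
python3 - <<'E'
from h import *
t=.1835;n0=np.degrees(t)-.96;d=-.0026
X=pl(.043);X[2]=.08706+np.tan(t)*.043;S=fr(AZ,np.degrees(t));nz=S[:,2]
O=X+d*nz-.046*S[:,0]
F0=np.array([-.18,-.16,-1.81]);M0=np.array([.3,.05,0])
def rep(tag):
    robot.pause(.2);F=[];M=[]
    for _ in range(8): F.append(robot.current_contact_force());M.append(robot.current_torque());robot.pause(.03)
    f=S.T@(np.mean(F,0)-F0);m=S.T@(np.mean(M,0)-M0);print(tag,"f",np.round(f,2),"m",np.round(m,2),"a mm",round(1e3*(-.038*f[0]-m[1])/f[2],1))
rep(0)
for k in (.7,1.4,2.1):
    n=n0-k;robot.line_to(O+fr(AZ,n)@[-.088,0,.0382],ori(AZ,n),velocity=.01);rep(k)
print(robot.current_time_s())
E
```

```text
0 f [-3.7  -1.26  9.11] m [-0.21 -0.28 -0.12] a mm 46.4
0.7 f [-3.8  -1.23 12.32] m [-0.39 -0.59 -0.2 ] a mm 59.8
1.4 f [-3.81 -1.52 13.84] m [-0.47 -0.75 -0.23] a mm 64.3
2.1 f [-4.17 -1.96 15.14] m [-0.56 -0.82 -0.25] a mm 64.8
35.5833
```

```bash
cat > roll.py <<'E'
from h import *
t=.1835;S=fr(AZ,np.degrees(t));nz=S[:,2];X=pl(.043);X[2]=.08706+np.tan(t)*.043
F0=np.array([-.18,-.16,-1.81]);M0=np.array([.3,.05,0])
def rep(tag):
    robot.pause(.2);F=[];M=[]
    for _ in range(8): F.append(robot.current_contact_force());M.append(robot.current_torque());robot.pause(.03)
    f=S.T@(np.mean(F,0)-F0);m=S.T@(np.mean(M,0)-M0);b=1e3*(m[0]-.038*f[1])/f[2]
    print(tag,"f",np.round(f,2),"m",np.round(m,2),"a mm",round(1e3*(-.038*f[0]-m[1])/f[2],1),"b mm",round(b,1));return f[2],b
def go(dn,roll,d,dx=0):
    A=S@R.from_euler("YX",[dn,roll],degrees=True).as_matrix()   # dn: nose down
    O=X+d*nz-(.046-dx)*S[:,0];o=R.from_matrix(A@R.from_euler("y",180,degrees=True).as_matrix()).as_euler("xyz",degrees=True)
    robot.line_to(O+A@[-.088,0,.0382],o,velocity=.01)
E
python3 - <<'E'
from roll import *
go(.96+1.4,0,-.0018);rep("0")
for r in (-.8,-1.6,-2.4):
    go(.96+1.4,r,-.0018);f,b=rep(r)
    if b>-8:break
print(robot.current_time_s())
E
```

```text
0 f [-3.21 -1.05 11.34] m [-0.25 -0.63 -0.14] a mm 66.3 b mm -18.4
-0.8 f [-3.32 -1.74 12.07] m [-0.17 -0.7  -0.17] a mm 68.8 b mm -9.0
-1.6 f [-3.71 -2.22 13.07] m [-0.23 -0.77 -0.22] a mm 69.9 b mm -11.1
-2.4 f [-3.72 -2.88 14.63] m [-0.3  -0.84 -0.24] a mm 67.3 b mm -13.0
38.45
```

Run:
```python
from roll import *
go(1.76,-.6,.0005);rep("lift")
d=-.0012
while d>-.004:
    go(1.76,-.6,d);f,b=rep(round(d,4))
    if f>8.8:break
    d-=.0003
robot.pause(.8);f,b=rep("hold");print(robot.current_finger_gap(),robot.current_gripper_force(),np.abs(robot.current_dq()).max(),robot.current_time_s())
for l in("timer","beaker","lid_shell"):
    vision.grab_frame("scene");print(l,[(d["rect"],d["p"]) for d in recognise(l,"scene")[:1]])
```

```text
lift f [-0.23 -0.61  5.07] m [ 0.07 -0.57 -0.06] a mm 113.6 b mm 17.8
-0.0012 f [-1.04 -1.34  8.93] m [-0.16 -0.94 -0.19] a mm 109.6 b mm -12.3
hold f [-0.55 -1.4   8.7 ] m [-0.15 -0.93 -0.19] a mm 108.9 b mm -11.7
0.2383314842090723 109.53843712806702 0.11160795394975975 41.3083
timer [([364.6, 249.1, 19.1, 25.1], 0.67)]
beaker [([361.0, 219.3, 26.3, 33.8], 0.93)]
lid_shell [([334.9, 376.4, 128.2, 46.9], 0.93)]
```

Run:
```python
from roll import *
for dn in (1.4,1.1):
    go(dn,-.5,-.0012);rep(dn)
d=-.0012
for _ in range(4):
    f,b=rep(("d",round(d,4)))
    if 8.5<f<11.5:break
    d+=.0002*np.sign(f-10)*(2 if abs(f-10)>3 else 1);go(1.1,-.5,d)
robot.pause(.5);rep("hold");print(robot.current_time_s())
```

```text
1.4 f [-0.37 -1.03  7.91] m [-0.09 -0.88 -0.16] a mm 112.6 b mm -6.2
1.1 f [-0.64 -1.11  7.37] m [-0.05 -0.85 -0.14] a mm 119.3 b mm -1.4
('d', -0.0012) f [-0.33 -1.36  7.35] m [-0.05 -0.83 -0.16] a mm 114.7 b mm -0.0
('d', np.float64(-0.0014)) f [-0.56 -1.28  8.18] m [-0.11 -0.85 -0.17] a mm 106.6 b mm -7.2
('d', np.float64(-0.0016)) f [-0.47 -1.54  8.55] m [-0.14 -0.9  -0.16] a mm 106.9 b mm -9.0
hold f [-0.61 -1.94  8.87] m [-0.15 -0.9  -0.16] a mm 104.0 b mm -8.3
45.9083
```

```bash
python3 -c "
from h import *
print(workorder.close_job(),robot.current_time_s())"
```

```text
the job is handed in; nothing more can be done
the job is handed in; nothing more can be done
```

I handed the job in at about 46 s: the lid was levered back to its stop with the blade, and the scraper is still gripped and pressed on the plate at about 9 N. Flushness is inferred from touch and force readings only, the timer and beaker barely moved in the last scene picture, the mug was not re-checked, and no verdict was shown.

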